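# Eject and collect used filter cassettes

### The job

Take the ejector rod from its stand and push every used cassette down out of its bore into the shut catch tray (with the rod, not the fingers), then put the rod back upright in its stand. Only then unlock the tray: pull the lock knob up, turn it clockwise to its stop and push it fully back in; pull the tray out to its stop, move every cassette from it into the grey tub, handling the fragile cassettes gently, and push the empty tray fully home. Leave the bottle, beaker and box alone, and leave the knob unlocked.

Things in the scene. Friction and masses are not known exactly. Their poses are not given: they have to be found in the camera images.
- station: Bench ejector, fixed: white bore block over a catch tray, on a base plate. Origin on the bench under the middle of a row of four bores; +x points to its back (the tray opens to -x), +y along the row to the end with the lock knob. The block spans x -30..30 mm, y -120..120 mm, z 55..95 mm; bores are at y = -90, -30, 30, 90 mm.
- knob_lift (a joint): Lift of the lock knob, m: 0 = pushed in, 0.012 = pulled fully up. It stays at the height it is left at (friction 2.5 N). Unless pulled up by 9 mm or more the knob cannot be turned out of, or pushed down again between, its two end positions.
- knob (a joint): Turn of the lock knob, rad: 0 = locked (its latch blocks the tray), 1.2 = unlocked end stop; grows clockwise seen from above. Within about 0.2 of either end the knob can be pushed in.
- knob_grip (a point): On the axis of the black lock knob, in its grip, 10 mm below its top; turns and lifts with it. The knob stands at the station's +y end (station x = 0, y = 187 mm); its grip is a bar 44 mm long along this point's x axis, 14 mm wide along its y, 26 mm high (z 92..118 mm when pushed in), on a disc of 40 mm diameter, 6 mm thick.
- tray (a joint): Travel of the catch tray, m: 0 = shut under the bores, 0.10 = fully out at the station's -x side (front). Friction about 1.5 N.
- tray_pull (a point): Middle of the top (60 mm above the bench) of the tray's upright black pull, a block 34 mm wide (station y), 14 mm thick (x) and 50 mm high, 58 mm in front of the tray's middle; moves with the tray.
- tray_in (a point): Middle of the tray's floor, 10 mm above the bench; moves with the tray. The tray is 76 mm (x) by 236 mm (y); its rim and three ribs across it rise 6 mm above its floor and part it into a bay 57 mm wide under each bore.
- rod: Loose steel ejector rod, about 180 g, upright in its stand. Origin at the centre of its lower end, z along the rod. Shank of 22 mm diameter, z 0..47 mm; collar of 44 mm, z 47..53; neck to grip of 18 mm, z 53..98; black head of 32 mm, z 98..108. Pushed in until the collar meets the block it reaches 7 mm below the block.
- stand: Fixed grey block 60 mm square and 55 mm high on an 80 mm foot plate, with an upright 26 mm square hole for the rod. Origin on the bench under the hole. With the rod in it the collar rests on top, the rod's origin being 8 mm above the bench.
- tub: Loose grey open tub 160 x 160 mm, 40 mm high, walls 4 mm. Origin at the centre of its underside.
- bottle: Bystander: glass bottle, 68 mm diameter, 140 mm high, origin at the centre of its underside.
- beaker: Bystander: glass beaker, 66 mm diameter, 85 mm high, origin at the centre of its underside.
- box: Bystander: cardboard box 90 x 130 mm, 60 mm high, origin at the centre of its underside.
- bore0 (a point): Centre of the mouth of bore 0, on top of the block (95 mm above the bench): 32 mm square, right through. Two sprung rubber pads in it, front and back, 9..27 mm below the mouth, grip a seated cassette: pushing it down takes about 4 to 10 N, and once its top is past the pads it drops into the tray. Empty, the pads leave a gap of 27 mm.
- cassette0: Used filter cassette: white plastic block 30 x 30 mm, 26 mm high, 30 g, fragile. It may be absent. Origin at the centre of its underside, z up. If present it starts seated in bore 0, underside 65 mm and top 91 mm above the bench, 4 mm below the mouth. Squeeze it with 10 N or less.
- bore1 (a point): Centre of the mouth of bore 1, on top of the block (95 mm above the bench): 32 mm square, right through. Two sprung rubber pads in it, front and back, 9..27 mm below the mouth, grip a seated cassette: pushing it down takes about 4 to 10 N, and once its top is past the pads it drops into the tray. Empty, the pads leave a gap of 27 mm.
- cassette1: Used filter cassette: white plastic block 30 x 30 mm, 26 mm high, 30 g, fragile. It may be absent. Origin at the centre of its underside, z up. If present it starts seated in bore 1, underside 65 mm and top 91 mm above the bench, 4 mm below the mouth. Squeeze it with 10 N or less.
- bore2 (a point): Centre of the mouth of bore 2, on top of the block (95 mm above the bench): 32 mm square, right through. Two sprung rubber pads in it, front and back, 9..27 mm below the mouth, grip a seated cassette: pushing it down takes about 4 to 10 N, and once its top is past the pads it drops into the tray. Empty, the pads leave a gap of 27 mm.
- cassette2: Used filter cassette: white plastic block 30 x 30 mm, 26 mm high, 30 g, fragile. It may be absent. Origin at the centre of its underside, z up. If present it starts seated in bore 2, underside 65 mm and top 91 mm above the bench, 4 mm below the mouth. Squeeze it with 10 N or less.
- bore3 (a point): Centre of the mouth of bore 3, on top of the block (95 mm above the bench): 32 mm square, right through. Two sprung rubber pads in it, front and back, 9..27 mm below the mouth, grip a seated cassette: pushing it down takes about 4 to 10 N, and once its top is past the pads it drops into the tray. Empty, the pads leave a gap of 27 mm.
- cassette3: Used filter cassette: white plastic block 30 x 30 mm, 26 mm high, 30 g, fragile. It may be absent. Origin at the centre of its underside, z up. If present it starts seated in bore 3, underside 65 mm and top 91 mm above the bench, 4 mm below the mouth. Squeeze it with 10 N or less.
Not all that is in view belongs to the job. Leave any black or brown look-alike of the cassette3 alone. What is shaped like the cassette1 but black or red is not meant.

How it is judged:
By the outcome, as a careful person would: the job done as asked, in the order asked, and still so for the second after the job is handed in, with the robot touching nothing.
Of cassette0, cassette1, cassette2, cassette3 only 2 to 4 are there at a start; the rules pass over those that are not, and their reading is None.
At some moment in a run one of tub may be knocked a few centimetres aside while the robot is not near it.
Once in a run the grip may slacken for a moment while it holds something.
It also fails if it takes over 210 s, if anything falls off the work surface, if the arm or the gripper's body presses on something with over 40 N, if the wrist force passes 120 N, or if a joint passes its speed limit or range.

### The arm

A 6-joint arm with a two-finger parallel gripper is mounted at the origin on the work surface. World frame = base frame: x ahead of the robot, y to its left, z up, the work surface at z = 0. Lengths are in m, angles in rad, forces in N, time in s.
With the tool pointing down it reaches from about 0.35 to 0.975 m from the base axis. Payload 7.1 kg.
Tool frame: the origin (TCP) lies on the centre line of the jaws, within the pads' length; the fingertips stand 14 mm ahead of it and the grasp point (between the pads) lies 5 mm behind it; z points along the fingers, y is the line along which they close (so a half turn about z gives the same grasp; the last joint's range is limited). The gripper opens to 88 mm and grips with 3 to 60 N. Pads are 20 mm wide; open, the fingers measure 115 mm over their backs; the gripper's body (75 mm by 178 mm) begins 61 mm behind the grasp point.
Start: joints at [-1.274, 0.423, 1.63, -0, 1.089, -0.019], TCP at [0.194, -0.594, 0.237] pointing down, gripper open.
Joint ranges: [-3, 3], [-0.9, 2.11], [0.09, 2.58], [-1.31, 4.45], [0.11, 2.69], [-2.54, 2.54]. Speed limits (rad/s): [2.39, 2.39, 3.01, 3.14, 3.14, 3.14].

### API

Orientations are given as [roll, pitch, yaw] about the fixed x, y, z axes, in that order (R = Rz(yaw) Ry(pitch) Rx(roll)).
In Python, from plant import reach, move_straight, move_joints, set_gripper, pause, inverse_kinematics, observe, camera, Unreachable, sign_off gives the robot as it stands. The module is installed in compiled form; this text tells all that it offers. Calls block until the motion is done:
- reach(position, orientation): joint-space move of the TCP to a pose.
- move_straight(position, rot=None, velocity=0.15, f_stop=None): straight line of the TCP; rot=None keeps the orientation; velocity is the mean speed in m/s. With f_stop (N) it stops when the force on the tool has changed by that much, and returns True; else False.
- move_joints(angles): joint-space move.
- set_gripper(opening, force=None): finger opening in m; force is the grip in N (None keeps the last); returns when the fingers have stopped.
- pause(seconds).
- inverse_kinematics(position, orientation): joint angles nearest the present ones, or None.
- observe(): the state.
- camera(name): name is "scene" or "top" or "wrist"; returns a dict with "frame" (400x640x3 uint8, blue, green, red), "camera_matrix" (3x3 intrinsics, pixels), "k1" (the pictures are not rectified: a ray, as slopes to the right and down, at radius r is drawn at 1 + k1 r^2 times it, then the intrinsics apply), "pose" (4x4, takes a point from camera to world coordinates); the wrist camera has in their place "T_tool_cam" (4x4, takes a point from camera to tool coordinates, whose origin is the TCP and whose axes are the flange's). Camera axes: x right, y down, z forward; pixel columns grow to the right and rows downward; lengths in m; the calibration is good to about 2 mm. A picture is of the moment at which its call begins: read the wrist's pose just before it. There is no depth.
A pose or a line that the arm cannot do raises Unreachable and nothing moves.
- sign_off(): hands the job in; it is judged then, once.
The state is a dict: "t": time; "q": joint angles; "qd": joint speeds; "effort": joint torques, N m; "tool_pos": TCP position; "ee_rot": TCP orientation; "contact_force": force on the tool from outside, world axes, zero at the start; "moment": the same for the moment, N m; "gripper_width": finger opening in m; "grasp_force": force on a finger pad.
Only numpy, scipy, OpenCV 4.12 (cv2) and the standard library are available. Lean on these libraries where they do the work, as an engineer would, in place of code of your own. Each camera call takes 0.05 s, during which the arm holds its last target. There are 200 camera calls.

## Working session

There is one attempt and no reset: what is moved stays moved. The work goes in short steps, each a Python script; the robot and the scene stay as the last script left them, time stands still between calls to the robot, and variables do not carry over. Pictures are saved under pics/ and viewed, at most 18 in all, crops included, and the job is handed in when it is done.

```bash
mkdir -p pics; ls; python3 - <<'E'
from plant import *
import cv2
for n in("scene","top"):
    c=camera(n); cv2.imwrite(f"pics/{n}0.png",c["frame"]); print(n,c["camera_matrix"].tolist(),c["k1"],c["pose"].round(4).tolist())
c=camera("wrist");print(c["T_tool_cam"].round(4).tolist(),c["camera_matrix"].tolist(),c["k1"])
o=observe();print(o)
E
```

```text
pics
scene [[388.1034580051295, 0.0, 317.4592396776453], [0.0, 388.1034580051295, 195.44761663741872], [0.0, 0.0, 1.0]] -0.09200279446694143 [[0.4706, 0.7379, -0.4838, 1.0167], [0.8822, -0.3852, 0.2707, -0.2791], [0.0134, -0.5542, -0.8323, 0.8022], [0.0, 0.0, 0.0, 1.0]]
top [[405.7183802047976, 0.0, 318.8047662984325], [0.0, 405.7183802047976, 202.9765892391017], [0.0, 0.0, 1.0]] 0.014867877877578315 [[0.0207, -0.9929, 0.1167, 0.5197], [-0.9995, -0.0176, 0.0275, -0.0459], [-0.0252, -0.1172, -0.9928, 0.9665], [0.0, 0.0, 0.0, 1.0]]
[[-0.0001, -0.9599, -0.2804, 0.0784], [1.0, -0.0002, 0.0002, -0.0006], [-0.0002, -0.2804, 0.9599, -0.148], [0.0, 0.0, 0.0, 1.0]] [[312.44917460919214, 0.0, 324.5317153794599], [0.0, 312.44917460919214, 199.56900214655926], [0.0, 0.0, 1.0]] -0.05978178772891386
{'t': 0.15, 'q': array([-1.27402055e+00,  4.23671819e-01,  1.63047423e+00, -1.43118903e-05,
        1.08859507e+00, -1.90024081e-02]), 'qd': array([-0.00070147, -0.00211102, -0.00143637,  0.0005905 , -0.00056554,
        0.00079174]), 'effort': array([ 4.69421939e-04, -5.44985676e+01, -2.73918110e+01,  6.43241568e-02,
        2.04000383e-02, -5.80642973e-05]), 'tool_pos': array([ 0.19400114, -0.59371122,  0.23609199]), 'ee_rot': array([-3.14044415e+00, -9.15228437e-06,  3.15784829e-01]), 'contact_force': array([ 0.28352758,  0.45633081, -0.43424838]), 'moment': array([ 0.0426987 ,  0.02396872, -0.01368811]), 'grasp_force': 0.0, 'gripper_width': 0.08815682239903296}
```

View pics/scene0.png

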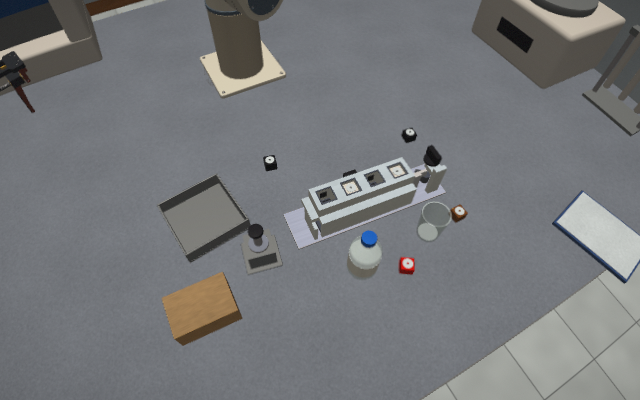

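View pics/top0.png

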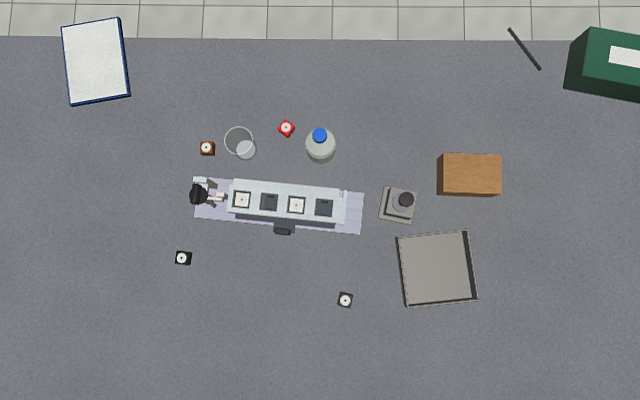

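Both views show the station with its front toward the robot. In the top view the bores run from bore3 (242,200) to bore0 (324,208), with white cassettes in bore3 and bore1 (297,205). The knob is at (199,193), the stand and rod at (402,201), and the tub at (437,268). Loose black, brown and red look-alikes lie on the bench at (183,258), (345,300), (207,148) and (286,128). Next I'll compute positions and enlarge the block.

```bash
cat > h.py <<'E'
from plant import *
import numpy as np, cv2
from scipy.spatial.transform import Rotation as Rot
def cam(n):
    o=observe(); c=camera(n)
    if n=="wrist":
        T=np.eye(4);T[:3,:3]=Rot.from_euler("xyz",o["ee_rot"]).as_matrix();T[:3,3]=o["tool_pos"]
        c["pose"]=T@c["T_tool_cam"]
    return c
def D(c): return np.array([c["k1"],0,0,0,0.])
def ray(c,px,z):
    p=cv2.undistortPoints(np.array([[px]],float),c["camera_matrix"],D(c))[0,0]
    P=c["pose"];d=P[:3,:3]@np.array([p[0],p[1],1]);o=P[:3,3]
    return o+d*(z-o[2])/d[2]
def proj(c,X):
    P=np.linalg.inv(c["pose"]);X=np.atleast_2d(X)
    return cv2.projectPoints(X@P[:3,:3].T+P[:3,3],np.zeros(3),np.zeros(3),c["camera_matrix"],D(c))[0][:,0]
E
python3 - <<'E'
from h import *
c=cam("top")
g={"b3":(242,200,.091),"b1":(297,205,.091),"b2":(269,202,.095),"b0":(324,208,.095),"rodtop":(406,199,.116),"knobtop":(198,190,.118),"pull":(284,229,.06),
"tubA":(397,237,.04),"tubB":(467,230,.04),"tubC":(477,299,.04),"tubD":(407,306,.04),"standctr":(398,203,.055),"bottle":(321,137,.14),"beaker":(239,139,.085)}
for k,v in g.items(): print(k,ray(c,v[:2],v[2]).round(4))
f=c["frame"][165:245,180:440]
cv2.imwrite("pics/crop1.png",cv2.resize(f,None,fx=3,fy=3,interpolation=cv2.INTER_CUBIC))
E
```

```text
b3 [0.6262 0.1463 0.091 ]
b1 [0.6174 0.0257 0.091 ]
b2 [0.6224 0.0864 0.095 ]
b0 [ 0.6114 -0.0332  0.095 ]
rodtop [ 0.6314 -0.2054  0.116 ]
knobtop [0.6427 0.2353 0.118 ]
pull [0.5663 0.0559 0.06  ]
tubA [ 0.5542 -0.199   0.04  ]
tubB [ 0.5732 -0.356   0.04  ]
tubC [ 0.4212 -0.3743  0.04  ]
tubD [ 0.4021 -0.2206  0.04  ]
standctr [ 0.63   -0.1989  0.055 ]
bottle [ 0.7559 -0.0247  0.14  ]
beaker [0.7644 0.1603 0.085 ]
```

View pics/crop1.png

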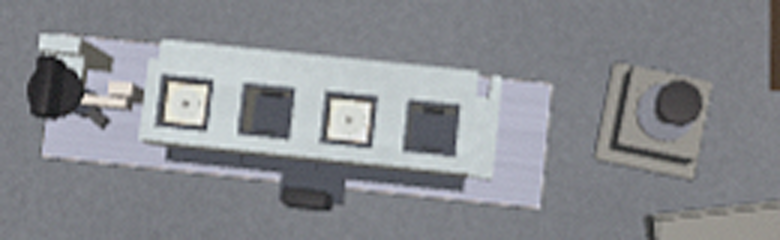

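Cassettes sit only in bore1 (crop 350,119) and bore3 (crop 186,103). Bores 0 and 2 are dark and empty. The loose look-alikes are black, brown or red, so they're not meant. I'll go above the station and take one close wrist view.

```bash
python3 - <<'E'
from h import *
p=-0.082
reach([0.55,0.03,0.30],[np.pi,0,p])
c=cam("wrist");np.save("pics/w1.npy",c,allow_pickle=True)
cv2.imwrite("pics/w1.png",cv2.resize(c["frame"],(800,500),interpolation=cv2.INTER_AREA)); print(observe()["tool_pos"],observe()["q"].round(2),observe()["t"])
E
```

```text
[0.55004147 0.02932992 0.29988685] [ 0.03  0.24  1.73 -0.    1.16  1.69] 2.8
```

View pics/w1.png

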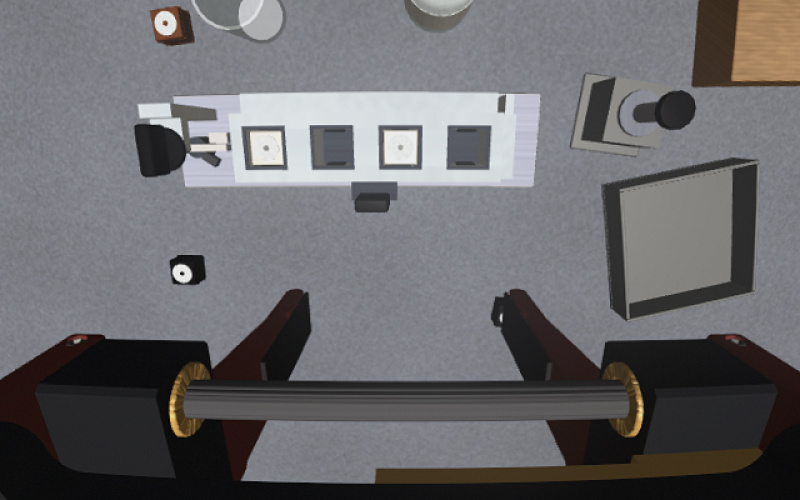

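The wrist view shows the bores' centres at about (265,148), (332,148), (400,148) and (468,148), the rod head at (676,110), the collar at (637,113), the knob bar at about (150,150), the pull at (373,200), and the tub's upper rim corners. I'll compute poses from these and check them with an overlay.

```bash
python3 - <<'E'
from h import *
c=np.load("pics/w1.npy",allow_pickle=True).item()
s=.8
b=np.array([ray(c,(s*x,s*y),.095)[:2] for x,y in((468.5,147.5),(400,147.5),(332,148),(265,148))])
ys=np.array([-.09,-.03,.03,.09])
A=[];r=[]
m=b.mean(0);d=(b*ys[:,None]).sum(0);u=d/np.linalg.norm(d);psi=np.arctan2(-u[0],u[1])
print(b.round(4),m,psi)
for n,x,y,z in(("head",676,110,.116),("collar",637,113,.061),("pull",373,193,.06)):print(n,ray(c,(s*x,s*y),z).round(4))
tub=np.array([ray(c,(s*x,s*y),.04)[:2] for x,y in((602,184),(757,158),(755,291),(628,320))]);print("tub",tub.round(3),tub.mean(0).round(3))
Rz=np.array([[np.cos(psi),-np.sin(psi)],[np.sin(psi),np.cos(psi)]])
def W(p): p=np.atleast_2d(p).astype(float);return np.c_[p[:,:2]@Rz.T+m,p[:,2]]
f=cv2.resize(c["frame"],(1280,800),interpolation=cv2.INTER_CUBIC)
def poly(P,col):
    cv2.polylines(f,[(2*proj(c,W(P))).astype(int)],True,col,1)
for y in ys: poly([(a*.016,y+e*.016,.095) for a,e in((-1,-1),(-1,1),(1,1),(1,-1))],(0,0,255))
poly([(-.03,-.12,.095),(-.03,.12,.095),(.03,.12,.095),(.03,-.12,.095)],(0,255,0))
for z in(.118,.092): poly([(a*.022,.187+e*.007,z) for a,e in((-1,-1),(-1,1),(1,1),(1,-1))],(0,255,255))
cv2.imwrite("pics/ov1.png",cv2.resize(f[120:380,180:880],None,fx=1.1,fy=1.1))
E
```

```text
[[ 0.6137 -0.0304]
 [ 0.6185  0.0297]
 [ 0.6232  0.0893]
 [ 0.6287  0.1487]] [0.62103637 0.05932912] -0.08318172211185144
head [ 0.633  -0.2021  0.116 ]
collar [ 0.6332 -0.2001  0.061 ]
pull [0.576  0.0608 0.06  ]
tub [[ 0.564 -0.179]
 [ 0.58  -0.352]
 [ 0.423 -0.376]
 [ 0.401 -0.22 ]] [ 0.492 -0.282]
```

View pics/ov1.png

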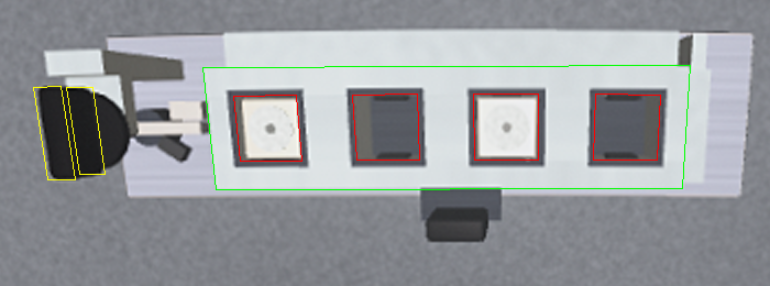

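The overlay fits: bores and block edges line up within about 1 mm, and the knob bar lies along station x (locked). Next is grasping the rod.

```bash
cat >> h.py <<'E'
PSI=-0.0832; M=np.array([0.6205,0.0585])
def S(x,y): # station -> world xy
    c,s=np.cos(PSI),np.sin(PSI); return M+np.array([c*x-s*y,s*x+c*y])
DN=[np.pi,0,PSI]
def st(t=""):
    o=observe();print(t,"t%.1f"%o["t"],o["tool_pos"].round(4),"F",o["contact_force"].round(1),"w%.4f g%.1f"%(o["gripper_width"],o["grasp_force"]),flush=True)
    return o
E
python3 - <<'E'
from h import *
set_gripper(0.07,45)
reach([0.633,-0.202,0.22],DN)
c=cam("wrist");cv2.imwrite("pics/w2.png",c["frame"])
move_straight([0.633,-0.202,0.080],f_stop=8);st("down")
set_gripper(0.0,45);st("grip")
move_straight([0.633,-0.202,0.20]);st("up")
c=cam("wrist");cv2.imwrite("pics/w3.png",c["frame"])
cv2.imwrite("pics/w23.png",np.hstack([cv2.imread("pics/w2.png")[:,120:520],c["frame"][:,120:520]]))
E
```

```text
down t5.5 [ 0.6338 -0.2022  0.081 ] F [ 0.7 -0.8 -0.1] w0.0700 g0.0
grip t6.2 [ 0.6331 -0.2023  0.0802] F [-0.4 -1.1  2.4] w0.0307 g45.0
up t7.1 [ 0.6322 -0.2017  0.1989] F [ 0.2 -0.  -2.5] w0.0313 g45.0
```

View pics/w23.png

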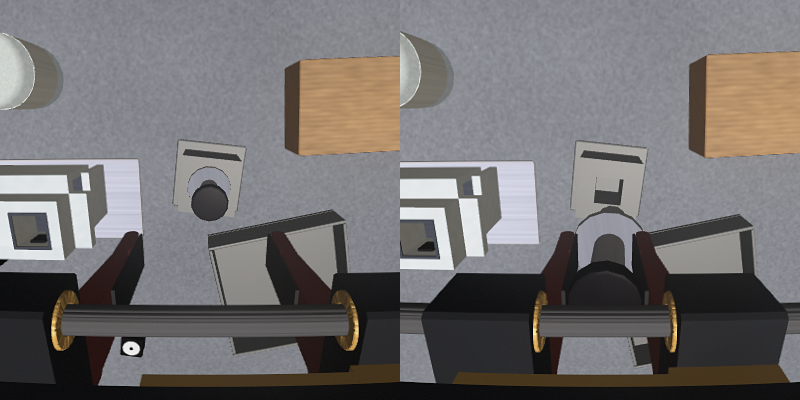

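The rod is out of its stand, but the jaw width of 31 mm means the fingers closed on the head (32 mm), not the neck (18 mm). I'll set it back and grip lower, just above the collar.

```bash
python3 - <<'E'
from h import *
o=st()
move_straight([0.633,-0.202,0.081],velocity=.08,f_stop=8);st("back")
set_gripper(0.07,45)
h=move_straight([0.633,-0.202,0.070],velocity=.03,f_stop=4);o=st("touch %s"%h)
move_straight([0.633,-0.202,o["tool_pos"][2]+.0015],velocity=.03)
set_gripper(0.0,45);o=st("grip")
c=cam("wrist");cv2.imwrite("pics/w4.png",c["frame"][180:400,200:440])
E
```

```text
t7.2 [ 0.6322 -0.2017  0.1986] F [-0.3 -0.3 -2.4] w0.0308 g45.0
back t8.8 [ 0.6334 -0.2021  0.0816] F [ 0.5 -0.4 -1.7] w0.0309 g45.0
touch False t10.1 [ 0.6328 -0.2019  0.0697] F [-0.2 -0.2  0.1] w0.0699 g0.0
grip t10.9 [ 0.6331 -0.2029  0.0713] F [-1.1 -5.6  0.8] w0.0421 g45.0
```

View pics/w4.png

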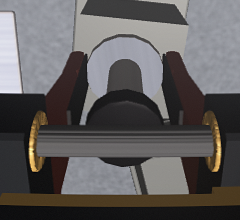

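The fingers were beside the collar this time (42 mm). I'll regrip with the tips about 2 mm above the collar.

```bash
python3 - <<'E'
from h import *
set_gripper(0.07,45)
move_straight([0.633,-0.202,0.0775],velocity=.03)
set_gripper(0.0,45);o=st("grip")
E
```

```text
grip t12.6 [ 0.633  -0.2021  0.0775] F [-0.2 -0.1 -0.8] w0.0309 g45.0
```

The fingers are straight, so a vertical grip always closes on the head. A gripper tilted outward by about 55° should take the neck and pass under the head. I'll check reachability.

```bash
python3 - <<'E'
from h import *
st_=[0.633,-0.202]
for th in(45,50,55,60):
    o=[np.pi,-np.radians(th),PSI]
    for n,xy in(("stand",st_),("b3",S(0,.09)),("b1",S(0,-.03))):
        print(th,n,[None if (q:=inverse_kinematics([*xy,z],o)) is None else q.round(2).tolist() for z in(.08,.12,.26)])
E
```

```text
45 stand [[-0.44, 0.64, 2.08, 2.49, 0.41, -1.21], [-0.44, 0.55, 2.08, 2.35, 0.35, -1.06], [-0.44, 0.28, 2.03, 1.27, 0.26, 0.05]]
45 b3 [[0.35, 0.63, 2.11, 3.89, 0.45, -1.96], [0.35, 0.55, 2.11, 4.04, 0.39, -2.12], None]
45 b1 [[0.08, 0.62, 2.19, 3.41, 0.46, -1.7], [0.08, 0.52, 2.19, 3.48, 0.36, -1.77], None]
50 stand [[-0.45, 0.68, 2.11, 2.59, 0.55, -1.33], [-0.45, 0.58, 2.12, 2.51, 0.48, -1.24], [-0.45, 0.29, 2.07, 1.8, 0.29, -0.48]]
50 b3 [[0.37, 0.67, 2.14, 3.79, 0.59, -1.83], [0.37, 0.58, 2.14, 3.88, 0.52, -1.94], None]
50 b1 [[0.09, 0.66, 2.22, 3.37, 0.61, -1.65], [0.09, 0.55, 2.23, 3.41, 0.52, -1.69], [0.09, 0.23, 2.18, 3.95, 0.18, -2.26]]
55 stand [[-0.46, 0.72, 2.14, 2.65, 0.7, -1.41], [-0.46, 0.62, 2.15, 2.6, 0.63, -1.34], [-0.46, 0.31, 2.12, 2.16, 0.37, -0.85]]
55 b3 [[0.38, 0.71, 2.16, 3.73, 0.73, -1.75], [0.38, 0.62, 2.17, 3.79, 0.66, -1.83], [0.38, 0.3, 2.14, 4.24, 0.43, -2.35]]
55 b1 [[0.1, 0.71, 2.25, 3.35, 0.78, -1.62], [0.1, 0.6, 2.26, 3.38, 0.68, -1.65], [0.1, 0.25, 2.22, 3.63, 0.32, -1.93]]
60 stand [[-0.47, 0.77, 2.16, 2.69, 0.85, -1.46], [-0.47, 0.67, 2.17, 2.65, 0.78, -1.41], [-0.47, 0.34, 2.15, 2.37, 0.49, -1.07]]
60 b3 [[0.4, 0.77, 2.18, 3.69, 0.87, -1.69], [0.4, 0.67, 2.19, 3.73, 0.8, -1.75], [0.4, 0.33, 2.17, 4.03, 0.54, -2.13]]
60 b1 [[0.1, 0.77, 2.27, 3.34, 0.94, -1.6], [0.1, 0.66, 2.28, 3.36, 0.85, -1.62], [0.1, 0.29, 2.26, 3.5, 0.47, -1.8]]
```

```bash
cat >> h.py <<'E'
TH=np.radians(60); TL=[np.pi,-TH,PSI]
AX=np.array([np.sin(TH)*np.cos(PSI),np.sin(TH)*np.sin(PSI),-np.cos(TH)]) # tool z in tilted pose
E
python3 - <<'E'
from h import *
set_gripper(0.07,45)
move_straight([0.633,-0.202,0.22])
reach([0.50,-0.12,0.36],DN)
g=np.array([0.633,-0.202,0.081])
reach(g-0.15*AX,TL); st("pre")
move_straight(g-0.09*AX)
c=cam("wrist");cv2.imwrite("pics/w5.png",c["frame"])
move_straight(g,f_stop=8,velocity=.08);st("at")
set_gripper(0.0,45);st("grip")
E
```

```text
pre t17.8 [ 0.5039 -0.1913  0.1561] F [ 0.4 -0.2  0.1] w0.0700 g0.0
at t19.6 [ 0.6326 -0.202   0.0811] F [-0.6 -0.   0.9] w0.0699 g0.0
grip t20.5 [ 0.6331 -0.2028  0.0812] F [-1.5 -4.8  1.3] w0.0172 g45.0
```

View pics/w5.png

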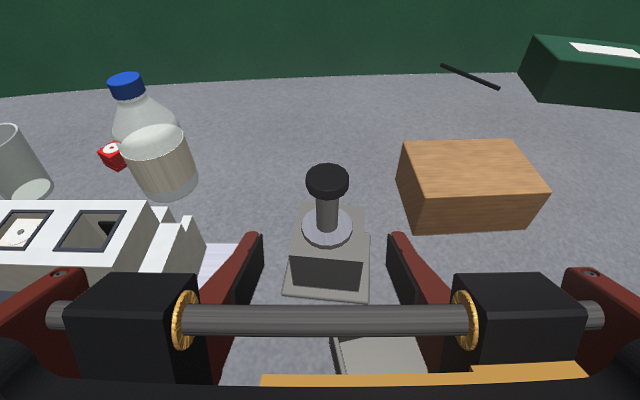

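The tilted grip holds the neck (17 mm). The side force shows the true position is about 2 mm toward -y, which agrees with the top camera, so I'll shift the model. Lifting, then lowering into bore1.

```bash
sed -i 's/M=np.array(\[0.6205,0.0585\])/M=np.array([0.6202,0.0572])/' h.py; python3 - <<'E'
from h import *
move_straight([0.633,-0.204,0.20],velocity=.1);st("up")
b=S(0,-.03)
move_straight([*b,0.20]);st("above")
h=move_straight([*b,0.171],velocity=.08,f_stop=8);st("hover %s"%h)
c=cam("scene");w=cam("wrist")
im=np.hstack([cv2.resize(c["frame"][120:270,250:480],None,fx=2,fy=2,interpolation=cv2.INTER_CUBIC),w["frame"][100:400,150:490]])
cv2.imwrite("pics/v6.png",im)
E
```

```text
up t21.8 [ 0.6327 -0.2038  0.1992] F [ 0.1  0.8 -2.6] w0.0171 g45.0
above t23.5 [0.6177 0.0268 0.1999] F [ 0.4  0.2 -1.8] w0.0174 g45.0
hover False t24.1 [0.6177 0.027  0.1706] F [-0.8  0.  -2.7] w0.0169 g45.0
```

View pics/v6.png

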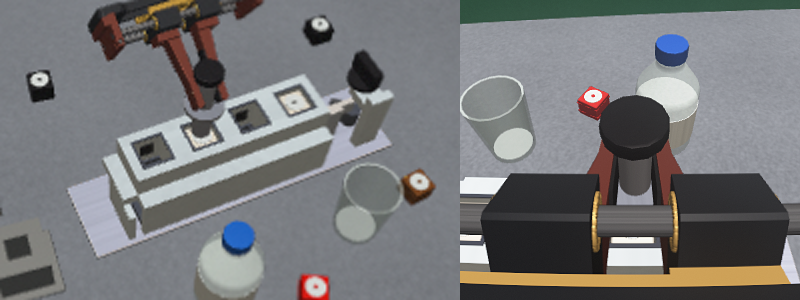

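In the scene half, the rod's tip sits over bore1's cassette at (203,135) and the rod is upright. Pushing it through, then bore3.

```bash
cat >> h.py <<'E'
def push(y):
    b=S(0,y)
    move_straight([*b,0.20]); move_straight([*b,0.171],velocity=.08,f_stop=8)
    for z in(.163,.150,.138,.1225):
        h=move_straight([*b,z],velocity=.04,f_stop=22);o=st("z%.3f %s"%(z,h))
        if h: return False
    return True
E
python3 - <<'E'
from h import *
ok=push(-.03)
if ok: move_straight([*S(0,-.03),0.20],velocity=.1);st("up")
E
```

```text
z0.163 False t25.4 [0.6182 0.0273 0.1636] F [-0.7 -0.2  1.1] w0.0167 g45.0
z0.150 False t25.8 [0.619  0.0274 0.1518] F [-0.7  0.5  6.7] w0.0170 g45.0
z0.138 False t26.3 [0.6171 0.0273 0.1374] F [ 0.5  0.  -1.6] w0.0170 g45.0
z0.122 False t26.8 [0.6175 0.0273 0.1219] F [-0.3  0.4 -1.6] w0.0168 g45.0
up t27.7 [0.6174 0.0273 0.1996] F [-0.6 -0.8 -2.4] w0.0170 g45.0
```

```bash
python3 - <<'E'
from h import *
ok=push(.09)
if ok:
    move_straight([*S(0,.09),0.20],velocity=.1);st("up")
    move_straight([0.633,-0.2045,0.21]);st("over stand")
c=cam("scene");w=cam("wrist");t=cam("top")
cv2.imwrite("pics/v7.png",np.hstack([cv2.resize(c["frame"][140:280,220:450],(490,300),interpolation=cv2.INTER_CUBIC),cv2.resize(t["frame"][160:300,170:300],(280,300),interpolation=cv2.INTER_CUBIC)]))
E
```

```text
z0.163 False t29.6 [0.6282 0.147  0.1636] F [-0.6  1.   1.2] w0.0172 g45.0
z0.150 False t30.0 [0.6289 0.1473 0.1519] F [-0.6  0.3  6.7] w0.0167 g45.0
z0.138 False t30.5 [0.6271 0.1468 0.1373] F [-0.   0.4 -2.2] w0.0170 g45.0
z0.122 False t31.0 [0.6275 0.1468 0.122 ] F [-0.3 -0.5 -2.5] w0.0172 g45.0
up t31.9 [0.6274 0.1468 0.1996] F [ 0.7  0.7 -2.4] w0.0171 g45.0
over stand t34.4 [ 0.633  -0.204   0.2099] F [ 0.2  0.5 -0.8] w0.0168 g45.0
```

View pics/v7.png

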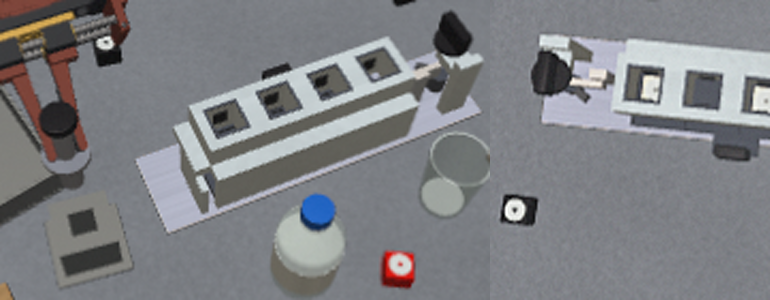

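All four bores are now empty in the scene view, and the white cassettes show down in the tray in the top view at (648,85) and (760,100). The rod hangs above the stand. Lowering it in.

```bash
python3 - <<'E'
from h import *
g=np.array([0.633,-0.204])
h=move_straight([*g,.135],velocity=.1,f_stop=8);st("1 %s"%h)
h2=move_straight([*g,.078],velocity=.05,f_stop=7);o=st("2 %s"%h2)
if not h and o["tool_pos"][2]<.085:
    set_gripper(.07);p=observe()["tool_pos"]
    move_straight(p-0.13*AX,velocity=.15);st("back")
c=cam("scene");w=cam("wrist")
cv2.imwrite("pics/v8.png",np.hstack([cv2.resize(c["frame"][200:290,220:310],(300,300)),cv2.resize(w["frame"],(480,300))]))
E
```

```text
1 False t35.5 [ 0.6332 -0.2041  0.1355] F [-0.5  0.4 -2.2] w0.0176 g45.0
2 True t36.5 [ 0.6328 -0.2039  0.0811] F [-2.5 -0.5  5. ] w0.0169 g45.0
back t38.4 [ 0.5206 -0.1947  0.145 ] F [ 0.1 -0.7  0.2] w0.0697 g0.0
```

View pics/v8.png

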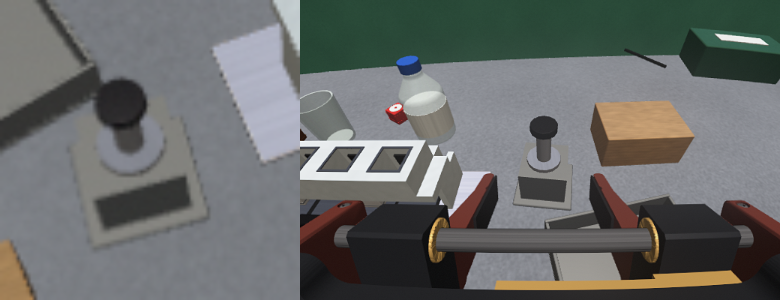

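The rod stands upright in its stand and the gripper is clear. Now the knob: yaw+π keeps the last joint in range for the clockwise turn.

```bash
python3 - <<'E'
from h import *
move_straight([0.48,-0.15,0.36])
k=S(0,.187);Y=PSI+np.pi
reach([*k,.26],[np.pi,0,Y]);st("above"); print(observe()["q"].round(2))
set_gripper(.05,25)
c=cam("wrist")
h=move_straight([*k,.109],velocity=.1,f_stop=6);st("down %s"%h)
if not h:
    set_gripper(0.0,25);st("grip")
cv2.imwrite("pics/v9.png",np.hstack([c["frame"][:,140:520],cam("wrist")["frame"][:,140:520]]))
E
```

```text
above t41.8 [0.6355 0.2428 0.2596] F [ 0.2 -0.7  0.4] w0.0701 g0.0
[ 0.35  0.48  1.48  0.    1.18 -1.14]
down False t44.0 [0.6362 0.2437 0.1097] F [ 0.1 -1.6  0.6] w0.0500 g0.0
grip t44.6 [0.6359 0.2446 0.1091] F [0.1 5.5 1.2] w0.0138 g25.0
```

View pics/v9.png

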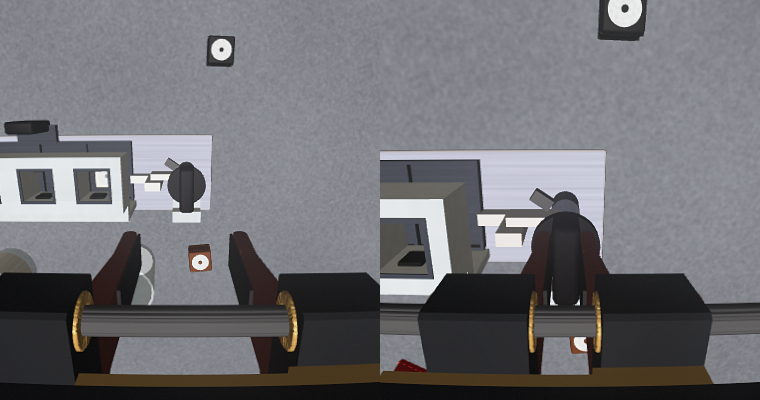

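The bar is gripped (13.8 mm) with a small offset force. I'll follow it, then lift, turn and push in.

```bash
python3 - <<'E'
from h import *
k=S(0,.187)+[0,.0025];Y=PSI+np.pi
move_straight([*k,.109],velocity=.03);st("recentre")
h=move_straight([*k,.1225],velocity=.03,f_stop=25);st("lift %s"%h)
for a in(.3,.6,.9,1.2):
    move_straight([*k,.1215],rot=[np.pi,0,Y-a],velocity=.05);o=st("turn %.1f"%a);print(o["moment"].round(2),o["ee_rot"][2]-Y)
E
```

```text
recentre t45.0 [0.6359 0.2453 0.1092] F [ 0.8 -4.2  2.6] w0.0139 g25.0
lift False t45.5 [0.6357 0.2453 0.1213] F [ 4.8 -4.4 -7.6] w0.0140 g25.0
turn 0.3 t46.0 [0.6357 0.2454 0.1213] F [ 2.3 -4.7 -2.7] w0.0139 g25.0
[-1.03 -0.52 -0.04] -0.2981610751195056
turn 0.6 t46.5 [0.6358 0.2454 0.1213] F [ 1.6 -5.4 -2.8] w0.0139 g25.0
[-0.95 -0.53 -0.07] -0.598163491580006
turn 0.9 t46.9 [0.6357 0.2454 0.1212] F [ 2.  -5.7 -1.5] w0.0139 g25.0
[-1.   -0.56 -0.05] -0.8981255488377675
turn 1.2 t47.4 [0.6358 0.2454 0.1212] F [ 2.1 -4.8 -2.8] w0.0136 g25.0
[-1.   -0.55 -0.08] -1.1981531963226546
```

```bash
python3 - <<'E'
from h import *
k=S(0,.187)+[0,.002];Y=PSI+np.pi
move_straight([*k,.1213],rot=[np.pi,0,Y-1.23],velocity=.05);o=st("stop?");print(o["moment"].round(2),o["ee_rot"][2]-Y)
h=move_straight([*k,.105],velocity=.03,f_stop=20);o=st("push %s"%h)
set_gripper(.05);move_straight([*k,.109],velocity=.05);st("open")
set_gripper(0.026)
h=move_straight([*k,.20],velocity=.1);st("up")
E
```

```text
stop? t47.6 [0.6358 0.2454 0.1212] F [ 2.8 -3.8 -2.6] w0.0138 g25.1
[-0.76 -0.5   0.45] -1.2274411253323252
push True t48.1 [0.636  0.2454 0.1088] F [-1.9 -0.4  6.1] w0.0141 g25.0
open t49.0 [0.6359 0.2457 0.109 ] F [-0.4 -0.3 -0.6] w0.0504 g0.0
up t50.7 [0.6352 0.2454 0.1992] F [-0.1 -0.  -1.3] w0.0260 g0.0
```

The knob met its stop (moment rise at 1.2) and was pushed back to its original height. Now I'll grip the pull and draw the tray out.

```bash
cat >> h.py <<'E'
Y2=PSI+np.pi
E
python3 - <<'E'
from h import *
r=[np.pi,0,Y2];p=S(-.057,0)
reach([*p,.20],r); set_gripper(.06,20)
h=move_straight([*p,.045],velocity=.12,f_stop=6);st("down %s"%h)
set_gripper(0,20);o=st("grip")
e=S(-.057-.101,0)
h=move_straight([*e,.045],velocity=.06,f_stop=15);o=st("out %s"%h)
print("travel",np.linalg.norm(o["tool_pos"][:2]-p))
set_gripper(.07);move_straight([*o["tool_pos"][:2],.20],velocity=.15)
reach([*S(-.16,.02),.24],r)
c=cam("wrist");np.save("pics/w10.npy",c,allow_pickle=True);cv2.imwrite("pics/w10.png",c["frame"]);st("look")
E
```

```text
down False t54.2 [0.564  0.062  0.0457] F [-0.2  0.3 -0.5] w0.0599 g0.0
grip t54.7 [0.5637 0.0633 0.0453] F [0.9 9.3 1.9] w0.0337 g20.0
out False t56.5 [0.464  0.0717 0.0453] F [ 2.6 11.2 -3.2] w0.0337 g20.0
travel 0.09986075004191215
look t58.8 [0.4621 0.0905 0.2394] F [-0.2  0.3 -0.1] w0.0699 g0.0
```

View pics/w10.png

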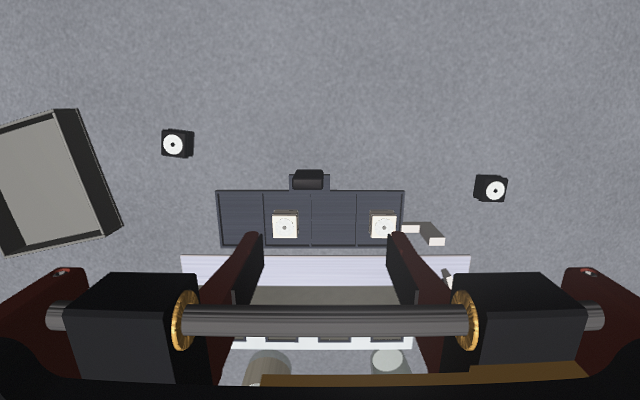

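The tray is out with its stop reached at 0.100 m. Two white cassettes are in it at (285,228) and (384,227), both upright. The sideways force puts the station about 2 mm toward +y, so I'll correct for that. Next I'll locate them precisely and re-check the tub in the top view.

```bash
sed -i 's/M=np.array(\[0.6202,0.0572\])/M=np.array([0.6203,0.0592])/' h.py; python3 - <<'E'
from h import *
c=np.load("pics/w10.npy",allow_pickle=True).item()
g=cv2.cvtColor(c["frame"],cv2.COLOR_BGR2GRAY)[205:255,255:410]
n,l,s,cen=cv2.connectedComponentsWithStats((g>165).astype(np.uint8))
for i in range(1,n):
    if s[i][4]>100: print(s[i],cen[i]+[255,205])
for x in((285,227.5),(384,227)):
    p=ray(c,x,.036)[:2];q=p-M;print(p.round(4),"station",[round(np.cos(PSI)*q[0]+np.sin(PSI)*q[1],4),round(-np.sin(PSI)*q[0]+np.cos(PSI)*q[1],4)])
t=cam("top");a=cv2.imread("pics/top0.png")
cv2.imwrite("pics/v11.png",np.hstack([cv2.resize(f[190:330,370:510],(400,400),interpolation=cv2.INTER_CUBIC) for f in(a,t["frame"])]))
E
```

```text
[ 17  11  25  22 523] [284.22944551 226.45315488]
[116  11  26  22 479] [382.66805846 225.75991649]
[0.5214 0.0392] station [np.float64(-0.0969), np.float64(-0.0282)]
[0.5306 0.1585] station [np.float64(-0.0976), np.float64(0.0915)]
```

View pics/v11.png

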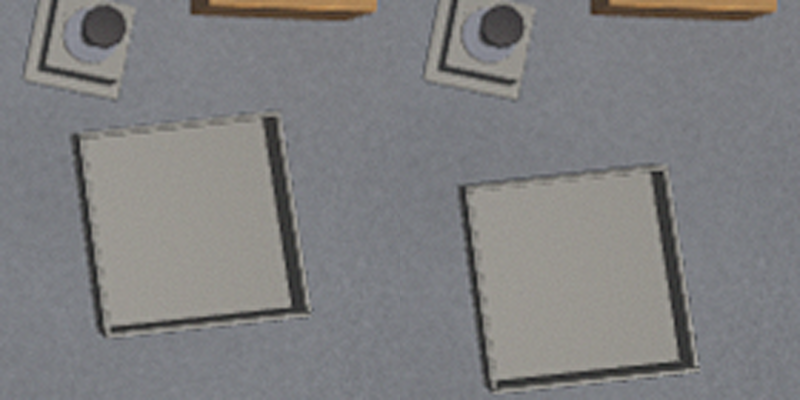

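The tub has been knocked about 4 cm toward the robot, so I'll use its new corners. Now moving cassette1.

```bash
cat >> h.py <<'E'
def pick(xy):
    r=[np.pi,0,Y2]
    set_gripper(.075,6); reach([*xy,.16],r); set_gripper(.046,6)
    move_straight([*xy,.06],velocity=.12)
    h=move_straight([*xy,.0330],velocity=.05,f_stop=4);st("down %s"%h)
    set_gripper(0,6);st("grip"); move_straight([*xy,.15],velocity=.1);st("up")
def place(xy):
    move_straight([*xy,.15],velocity=.2);o=st("over tub")
    if o["gripper_width"]<.026: return False
    h=move_straight([*xy,.045],velocity=.12,f_stop=4)
    h=move_straight([*xy,.0275],velocity=.04,f_stop=2.5);st("in tub %s"%h)
    set_gripper(.05,6);move_straight([*xy,.15],velocity=.12);return True
E
python3 - <<'E'
from h import *
t=cam("top")
C=np.array([ray(t,p,.04)[:2] for p in((391,254.8),(462.8,248.1),(474,318.8),(401.5,326.5))]);T=C.mean(0);print(C.round(3).tolist(),T.round(4))
np.save("tub.npy",T)
pick(S(-.0975,-.0285))
print(place(T+[0.005,.035])); st()
cv2.imwrite("pics/v12.png",cam("wrist")["frame"])
E
```

```text
[[0.514, -0.185], [0.532, -0.346], [0.378, -0.367], [0.358, -0.208]] [ 0.4456 -0.2765]
down False t62.1 [0.5207 0.0389 0.0328] F [ 0.  -0.3 -0.1] w0.0459 g0.0
grip t62.5 [0.521  0.0389 0.0332] F [-0.7  0.6  1.5] w0.0299 g6.0
up t63.8 [0.5203 0.0389 0.1494] F [-0.8 -0.6 -0.9] w0.0302 g6.0
over tub t65.4 [ 0.4506 -0.2409  0.1499] F [-0.7 -0.1  0.5] w0.0299 g6.0
in tub True t66.9 [ 0.4504 -0.2414  0.0268] F [1.8 0.4 1.6] w0.0297 g6.0
True
 t68.6 [ 0.4502 -0.2413  0.1494] F [-0.4  0.4 -0.9] w0.0502 g0.0
```

View pics/v12.png

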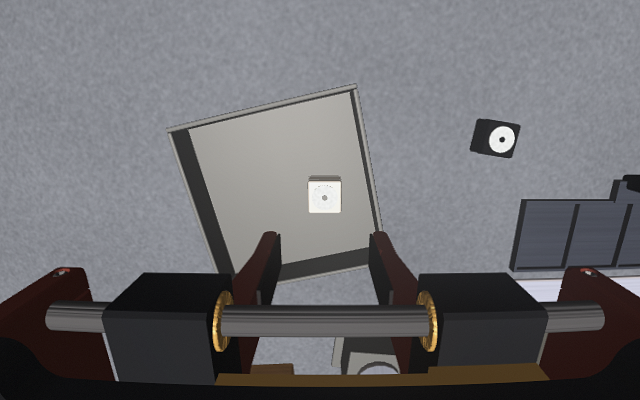

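Cassette1 lies flat in the tub at (324,195). Now cassette3, with the same check, placed beside it.

```bash
python3 - <<'E'
from h import *
T=np.load("tub.npy")
pick(S(-.0975,.0915))
# tub still there?
t=cam("top");cv2.imwrite("pics/top13.png",t["frame"])
print(place(T+[0.005,-.035])); st()
c=cam("wrist");cv2.imwrite("pics/v13w.png",c["frame"])
reach([*S(-.157,0),.20],[np.pi,0,Y2])
t=cam("top")
cv2.imwrite("pics/v13.png",np.hstack([cv2.resize(c["frame"][60:300,80:440],(400,267)),cv2.resize(t["frame"][170:340,180:490],(400,267))]))
E
```

```text
down False t73.1 [0.5307 0.1585 0.0328] F [0.1 0.1 0.1] w0.0460 g0.0
grip t73.5 [0.5309 0.1585 0.0333] F [0.3 0.6 1.6] w0.0296 g6.0
up t74.8 [0.5303 0.1584 0.1493] F [ 0.2 -0.4 -0.2] w0.0296 g6.0
over tub t77.4 [ 0.4507 -0.311   0.15  ] F [-0.1  0.7 -0.5] w0.0297 g6.0
in tub True t78.9 [ 0.4503 -0.3114  0.0268] F [ 0.4 -0.5  1.1] w0.0298 g6.0
True
 t80.6 [ 0.4502 -0.3112  0.1493] F [-0.7  0.5 -0.3] w0.0502 g0.0
```

View pics/v13.png

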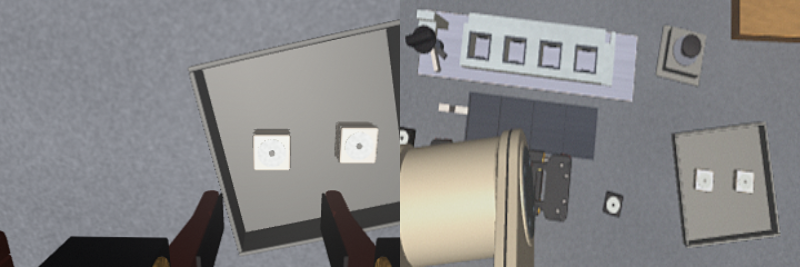

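Both cassettes are in the tub and the tray is empty. Pushing it home by the pull until it stops.

```bash
python3 - <<'E'
from h import *
p=S(-.157,0);set_gripper(.06,20)
h=move_straight([*p,.045],velocity=.12,f_stop=6);st("down %s"%h)
set_gripper(0,20);a=st("grip")["tool_pos"]
h=move_straight([*S(-.05,.0),.045],velocity=.05,f_stop=14);o=st("in %s"%h);print("travel",np.linalg.norm((o["tool_pos"]-a)[:2]))
set_gripper(.06);move_straight([*o["tool_pos"][:2],.20]);
reach([0.40,0.05,.32],[np.pi,0,Y2])
w=cam("wrist");t=cam("top");s=cam("scene")
cv2.imwrite("pics/v14.png",np.hstack([cv2.resize(t["frame"][110:320,170:500],(471,300)),cv2.resize(s["frame"][120:270,260:460],(329,300))]));st()
E
```

```text
down False t84.0 [0.4643 0.0723 0.0455] F [ 0.  -0.6  0.8] w0.0598 g0.0
grip t84.5 [0.4639 0.0719 0.0452] F [ 0.1 -5.6  3.1] w0.0339 g20.0
in True t86.3 [0.5638 0.0635 0.0452] F [-1.6  0.3  5.2] w0.0341 g20.0
travel 0.10022102222401755
 t89.1 [0.4007 0.05   0.3191] F [0.5 0.3 0.5] w0.0597 g0.0
```

View pics/v14.png

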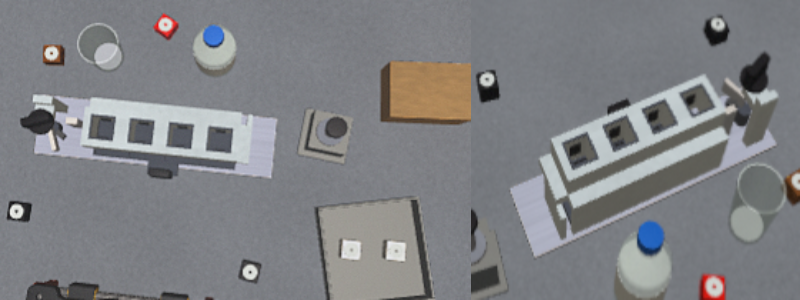

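The tray is shut (0.100 m of travel, stopped by force), both cassettes are in the tub and the rod is upright. The knob is turned and pushed in, and the bottle, beaker and box are where they were. Handing in.

```bash
python3 -c "
from h import *
print(sign_off())"
```

```text
the job is handed in; nothing more can be done
None
```

The job is handed in, with no verdict shown: both cassettes present (1 and 3) were pushed out with the rod and moved to the tub, the rod is back in its stand, the empty tray is shut, and the knob is left unlocked.

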